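# Fasten the draw latch of the cream enclosure

## Task

Fasten the draw latch of the cream enclosure: first swing its wire loop down over the keeper hook on the lid, then press the red lever over and down flat so that the latch is drawn tight and stays shut. Leave the dark grey enclosure's latch standing open as it is.

Things in the scene. Friction and masses are not known exactly. Their poses are not given: they have to be found in the camera images.
- cream_box: Cream steel electrical enclosure lying on its back, fixed, 240 (x) x 170 (y) x 70 mm. Origin: centre of its underside, z up. The lid (top at z = 72 mm) covers the +x half and is already down. An open draw latch spans the seam on the centre line y = 0. Lever and wire loop start standing up, leaning to +x, the loop further, and stay put by friction. All x, z below are in this frame, mm.
- lever (a joint): Angle T (rad) of its red lever, 22 mm wide, 3 mm thick, hinged about y at x = -20, z = 86. T = 0: flat, pointing to -x, top face at z = 91; pi/2: upright; starts at 1.7 to 1.9. Its end lies at x = -20 - 58 cos T + 4 sin T, z = 86 + 58 sin T + 4 cos T. Upright it stays by 0.05 N m friction. With the loop hooked its end resists with up to 5 N (T = 1.3 to 0.5), then it snaps over centre and stays flat.
- crossbar (a point): Middle of the crossbar (6 mm rod, 40 mm along y) of its wire loop, 62 mm from the loop's pivot. That pivot is on the lever, at x = -20 + 20 cos A, z = 86 + 20 sin A with A = 3.35 - T (rad). Pressed down (under 2 N) it swings in an arc to +x and down; under 40 degrees above level it falls by itself. Hooked, it rests on the lid at z = 75, x = 30 to 38; fastened, x = 26.
- keeper (a point): Keeper on the cream enclosure's lid: a steel hook 24 mm wide (y). Point: middle of its upright far (+x) face, at x = 23, z = 78. Lip at its top: top at z = 85, reaching out to x = 27. The loop's crossbar must come down beyond the lip; laying the lever flat then draws it back against this face, under the lip.
- grey_lever_tip (a point): End of the red lever of the dark grey enclosure, which has the same size and latch; it too stands open and is to be left so.
- grey_crossbar (a point): Middle of the crossbar of the dark grey enclosure's wire loop, standing up; to be left alone.

How it is judged (in metres and radians):
On the way:
1. the wire loop's crossbar lies behind the keeper hook while the lever still stands up (x of crossbar in the frame of cream_box above 0.0245 m and z of crossbar in the frame of cream_box below 0.082 m and value of joint lever above 1 rad), for 0.2 s.
At the end, for the whole second after the job is handed in: The cream enclosure's lever lies flat (within 0.15 rad, about 9 degrees) and at rest, with the loop's crossbar held behind the keeper hook (below the lip, 23.5 to 32 mm along the enclosure's x); the grey enclosure's lever end and crossbar are within 20 mm of where they started (value of joint lever below 0.15 rad and velocity of joint lever between -0.05 and 0.05 rad/s and x of crossbar in the frame of cream_box between 0.0235 and 0.032 m and z of crossbar in the frame of cream_box below 0.082 m and distance of each of grey_lever_tip, grey_crossbar from where it was at the start of the episode below 0.02 m); the robot touches nothing.
It fails at once if the grey enclosure's latch is moved (lever end or crossbar by more than 20 mm) (distance of any of grey_lever_tip, grey_crossbar from where it was at the start of the episode above 0.02 m).
It also fails if it takes over 37 s, if anything falls off the work surface, if the arm or the gripper's body presses on something with over 40 N, if the wrist force passes 120 N, or if a joint passes its speed limit or range.

## Robot

A 6-joint arm with a two-finger parallel gripper is mounted at the origin on the work surface. World frame = base frame: x ahead of the robot, y to its left, z up, the work surface at z = 0. Lengths are in m, angles in degrees, forces in N, time in s.
With the tool pointing down it reaches from about 0.375 to 0.9 m from the base axis. Payload 3.1 kg.
Tool frame: the origin (TCP) lies midway between the tips of the shut fingers; the grasp point (between the pads) lies 19 mm behind it; x points along the fingers, z is the direction in which the jaws open and shut, and the axes are right-handed (so a half turn about x gives the same grasp; the last joint's range is limited). The gripper opens to 87 mm and grips with 3 to 60 N. Pads are 19 mm wide; open, the fingers measure 117 mm over their backs; the gripper's body (75 mm by 190 mm) begins 51 mm behind the grasp point.
Start: joints at [66.377, 30.224, 82.088, -0, 67.689, -10.227], TCP at [0.145, 0.608, 0.223] pointing down, gripper open.
Joint ranges: [-176.69, 176.69], [-43.24, 126.21], [12.49, 139.97], [-82, 262], [0, 151.66], [-163.58, 163.58]. Speed limits (degrees/s): [159.86, 159.86, 180, 180, 180, 180].

## Interface

Orientations are given as a 3x3 rotation matrix whose columns are the frame's x, y, z axes.
In Python, from rig import * gives the robot as it stands.
- The arm moves only by the tool play_rows, never from a script. Its argument "rows" is a list that holds one entry, the list of rows, each a list of 7 numbers: the shift along the tool's x, y, z in m, then the turn, a rotation vector about the tool's x, y, z in degrees, then the finger opening in m, from 0 to 0.087. A call has 1 to 12 rows; each row is the pose to reach, as a shift and turn from the pose commanded when the call began, along the tool's axes at that moment; what a row does not reach only later rows make up. A row lasts 1/10 s, in which the tool goes at most 50 mm and 8.59 degrees, less where a joint would pass 70% of its speed; a pose out of reach is approached as far as the arm can. A call with a gripper value outside its range is refused whole. The fingers move at their own pace and stop on an object; the grip force is fixed at half the most. Time passes only in rows, so rows that repeat a pose let the fingers close. It gives the time, the measured TCP pose, the force and the opening at its end, in the units of the state.
- read_state(): the state, without advancing time (a new reading comes with each control period).
- capture(name): name is "scene" or "side" or "wrist"; returns a dict with "pixels" (384x512x3 uint8, red, green, blue), "intrinsics" (3x3 intrinsics, pixels), "k1" (the pictures are not rectified: a ray, as slopes to the right and down, at radius r is drawn at 1 + k1 r^2 times it, then the intrinsics apply), "rvec" (rotation vector, rad) and "tvec" (3), from world to camera coordinates, as OpenCV has them. Camera axes: x right, y down, z forward; pixel columns grow to the right and rows downward; lengths in m; the calibration is good to about 2 mm. A picture is of the moment at which its call begins. There is no depth.
- hand_in(): hands the job in, once; it reports no verdict.
Trained networks look in the newest picture that a camera, given by its name, has taken for a name from the list of things; names that differ only in an ending like _2 or _b are one class to them, and where a whole thing is asked for, a point or a joint stands for the part that bears it (a point fixed in the world has none). Each returns a list of dicts, best first, with "p" (0 to 1); they miss things now and then, are a little off and sometimes report something else, mostly with a low value. They report only what shows in the picture. A call takes as long as a camera call.
- trace(camera, target): "mask" (384x512 bool, what is visible of it) and "at" ([column, row] in pixels, amid what is visible of it).
The state is a dict: "time_s": time; "joint_positions": joint angles; "qvel": joint speeds; "tau": joint torques, N m; "position": TCP position; "tcp_rot": TCP orientation; "force": force on the tool from outside, world axes, zero at the start; "moment": the same for the moment, N m; "opening": opening from 0.0 (shut) to 1.0 (fully open).
Only numpy, scipy, OpenCV 4.12 (cv2) and the standard library are available. Lean on these libraries where they do the work, as an engineer would, in place of code of your own. Each camera call takes 0.05 s, during which the arm holds its last target.

## Working session

There is one attempt and no reset: what is moved stays moved. The work goes in short steps, Python scripts to look and compute and a tool call to move; the robot and the scene stay as the last step left them, time stands still between calls to the robot, and variables do not carry over. Pictures are saved under pics/ and viewed, and the job is handed in when it is done.

Besides the shell and the picture viewer there is one more tool, called in YAML: its name, and indented under it one key for each argument. play_rows: Moves the arm, as the interface text tells. Its arguments: {"type":"object","properties":{"rows":{"type":"array"}},"required":["rows"]}

```bash
mkdir -p pics; ls; python3 - <<'E'
from rig import *
import cv2,pickle
s=read_state();print(s['time_s'],s['position'],s['tcp_rot'],s['opening'])
d={}
for c in ['scene','side','wrist']:
    o=capture(c);d[c]=o
    cv2.imwrite(f'pics/{c}0.png',o['pixels'][:,:,::-1])
    print(c,o['intrinsics'],o['k1'],o['rvec'],o['tvec'])
    for t in ['cream_box','lever','crossbar','keeper','grey_lever_tip','grey_crossbar']:
        try:
            r=trace(c,t); d[c,t]=r
            print(c,t,[(round(x['p'],2),x['at'],int(x['mask'].sum())) for x in r])
        except Exception as e: print(t,e)
pickle.dump(d,open('d0.pkl','wb'))
E
```

```text
pics
0.0 [0.1444892  0.60731918 0.22155106] [[-8.34967803e-04 -9.72784692e-01  2.31709398e-01]
 [-2.00070520e-03  2.31710640e-01  9.72782697e-01]
 [-9.99997650e-01  3.48660033e-04 -2.13972632e-03]] 1.0015664136826432
scene [[374.34755118   0.         251.16337384]
 [  0.         374.34755118 200.60492471]
 [  0.           0.           1.        ]] 0.016117925224882867 [ 0.78769494  2.5068376  -1.21206691] [ 0.4315366  -0.14071821  0.95226653]
scene cream_box [(0.94, [316.7, 305.5], 22075)]
scene lever [(0.96, [327.5, 260.0], 530)]
scene crossbar [(0.5, [319.4, 250.5], 175), (0.19, [328.7, 260.4], 559)]
scene keeper [(0.68, [319.8, 308.9], 21987)]
scene grey_lever_tip [(0.5, [196.0, 142.8], 215)]
scene grey_crossbar []
side [[428.10060036   0.         257.64680495]
 [  0.         428.10060036 190.76830905]
 [  0.           0.           1.        ]] 0.011308079607846503 [ 0.45945524 -2.81434451  0.98964464] [0.51621763 0.1766472  0.86965927]
side cream_box [(0.86, [212.3, 285.2], 12424)]
side lever [(0.64, [208.5, 264.3], 695)]
side crossbar [(0.57, [193.0, 250.0], 93)]
side keeper [(0.75, [211.6, 288.7], 12630)]
side grey_lever_tip [(0.51, [279.8, 129.4], 229)]
side grey_crossbar []
wrist [[267.52605595   0.         253.68860693]
 [  0.         267.52605595 188.44467012]
 [  0.           0.           1.        ]] -0.029359434247889865 [-2.27688011 -1.79655847 -0.26478001] [-0.62506961 -0.0343345   0.39114442]
wrist cream_box []
wrist lever []
wrist crossbar []
wrist keeper []
wrist grey_lever_tip []
wrist grey_crossbar []
```

View pics/scene0.png

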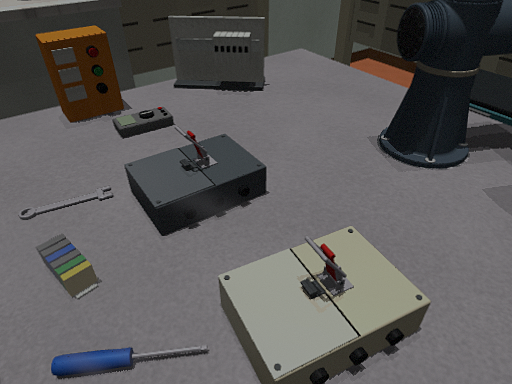

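View pics/side0.png

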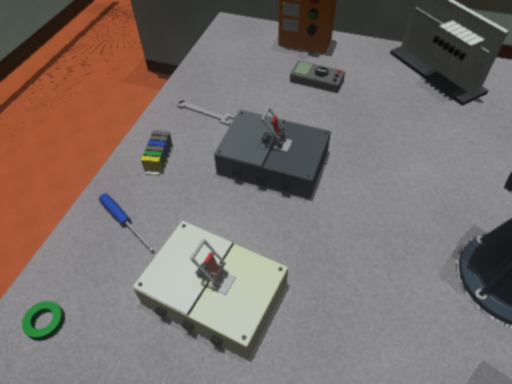

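View pics/wrist0.png

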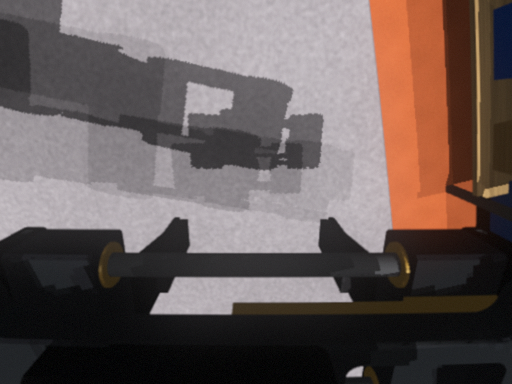

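The cream box is at about (320,300) in scene and (212,285) in side. The lever bracket sits at scene (337,283) and the keeper at about (313,288), so box +x runs to the image left. I'll fit the pose from the mask silhouettes.

```bash
cat > h.py <<'E'
import numpy as np,cv2,pickle
from scipy.optimize import minimize,least_squares
def proj(o,P):
    P=np.atleast_2d(np.asarray(P,float))
    R=cv2.Rodrigues(np.array(o['rvec']))[0]
    c=P@R.T+np.array(o['tvec']); s=c[:,:2]/c[:,2:]
    s=s*(1+o['k1']*(s**2).sum(1,keepdims=True))
    K=np.array(o['intrinsics']); return s@K[:2,:2].T+K[:2,2]
def b2w(p,P):
    x,y,a=p; P=np.atleast_2d(np.asarray(P,float)); c,s=np.cos(a),np.sin(a)
    return np.c_[x+c*P[:,0]-s*P[:,1],y+s*P[:,0]+c*P[:,1],P[:,2]]
def boxmask(o,p):
    C=[[a*.12,b*.085,z] for a in(-1,1) for b in(-1,1) for z in(0,.071)]
    q=proj(o,b2w(p,C)); h=cv2.convexHull((q*16).astype(np.int32))
    m=np.zeros((384,512),np.uint8); cv2.fillConvexPoly(m,h,1,shift=4); return m>0
def ray(o,px):
    # returns camera centre, direction world
    K=np.array(o['intrinsics']);d=(np.array(px)-K[:2,2])/K[0,0]
    s=d.copy()
    for _ in range(20): s=d/(1+o['k1']*(s**2).sum())
    R=cv2.Rodrigues(np.array(o['rvec']))[0]
    return -R.T@np.array(o['tvec']),R.T@np.r_[s,1]
def lev(T):
    T=float(T); tip=[(-20-58*np.cos(T)+4*np.sin(T))/1e3,0,(86+58*np.sin(T)+4*np.cos(T))/1e3]
    A=3.35-T; piv=[(-20+20*np.cos(A))/1e3,0,(86+20*np.sin(A))/1e3]
    return tip,piv
E
cat > fit.py <<'E'
from h import *
d=pickle.load(open('d0.pkl','rb'))
ms={c:d[c,'cream_box'][0]['mask'] for c in('scene','side')}
def cost(p):
    t=0
    for c in ms:
        m=boxmask(d[c],p); t+=1-(m&ms[c]).sum()/(m|ms[c]).sum()
    return t
c0,dr=ray(d['scene'],[316,300]); g=c0+dr*(0.071-c0[2])/dr[2]; print(g)
best=None
for a in np.arange(-180,180,15):
    r=minimize(cost,[g[0],g[1],np.radians(a)],method='Nelder-Mead',options=dict(initial_simplex=[[g[0],g[1],np.radians(a)],[g[0]+.02,g[1],np.radians(a)],[g[0],g[1]+.02,np.radians(a)],[g[0],g[1],np.radians(a+8)]]))
    print(a,r.x[:2].round(4),np.degrees(r.x[2]).round(2),round(r.fun,4))
E
python3 fit.py
```

```text
[0.5796223  0.23534991 0.071     ]
-180 [0.562  0.2232] -187.9 0.0592
-165 [0.5617 0.2229] -188.33 0.0629
-150 [0.5621 0.2225] -187.83 0.0608
-135 [0.5624 0.2213] -188.58 0.0668
-120 [0.562  0.2231] -187.91 0.0596
-105 [0.5628 0.194 ] -95.36 0.7142
-90 [0.5594 0.2245] -74.39 0.6306
-75 [0.5619 0.2232] -7.94 0.0597
-60 [0.5615 0.2229] -7.63 0.062
-45 [0.562  0.2225] -7.83 0.0608
-30 [0.5612 0.2231] -8.24 0.0623
-15 [0.5618 0.223 ] -8.38 0.0633
0 [0.562  0.2232] -7.9 0.0592
15 [0.5617 0.2229] -8.33 0.0629
30 [0.5621 0.2225] -7.83 0.0608
45 [0.5624 0.2213] -8.58 0.0668
60 [0.562  0.2231] -7.91 0.0596
75 [0.5628 0.194 ] 84.64 0.7142
90 [0.5594 0.2245] 105.61 0.6306
105 [0.5619 0.2232] 172.06 0.0597
120 [0.5615 0.2229] 172.37 0.062
135 [0.562  0.2225] 172.17 0.0608
150 [0.5612 0.2231] 171.76 0.0623
165 [0.5618 0.223 ] 171.62 0.0633
```

```bash
cat > ov.py <<'E'
from h import *
def overlay(o,p,T,phi=None,k=4):
    im=cv2.resize(o['pixels'][:,:,::-1].copy(),None,fx=k,fy=k,interpolation=cv2.INTER_CUBIC)
    def L(P,col):
        q=((proj(o,b2w(p,P))+.5)*k-.5).astype(int)
        for a,b in zip(q[:-1],q[1:]): cv2.line(im,tuple(map(int,a)),tuple(map(int,b)),col,1,cv2.LINE_AA)
    for z in(0,.070): L([[-.12,-.085,z],[.12,-.085,z],[.12,.085,z],[-.12,.085,z],[-.12,-.085,z]],(255,0,255))
    L([[0,-.085,.07],[0,.085,.07]],(0,255,255))
    L([[.023,-.012,.072],[.023,.012,.072],[.027,.012,.085],[.027,-.012,.085],[.023,-.012,.072]],(255,255,0))
    tip,piv=lev(T); h=[-.02,0,.086]
    L([h,tip],(0,255,0)); L([[tip[0],-.011,tip[2]],[tip[0],.011,tip[2]]],(0,255,0))
    L([h,piv],(255,0,0))
    if phi is not None:
        c=[piv[0]+.062*np.cos(phi),0,piv[2]+.062*np.sin(phi)]
        L([piv,c],(255,128,0)); L([[c[0],-.02,c[2]],[c[0],.02,c[2]]],(255,128,0))
    return im
E
python3 - <<'E'
from ov import *
d=pickle.load(open('d0.pkl','rb'))
p=[.562,.2229,np.radians(-8)]
for c,(u,v) in dict(scene=(325,290),side=(212,275)).items():
    im=overlay(d[c],p,1.8,1.2)
    u0=max(0,4*u-400);v0=min(max(0,4*v-300),384*4-600)
    cv2.imwrite(f'pics/ov_{c}.png',im[v0:v0+600,u0:u0+800]);print(u0,v0)
E
```

```text
900 860
448 800
```

View pics/ov_scene.png

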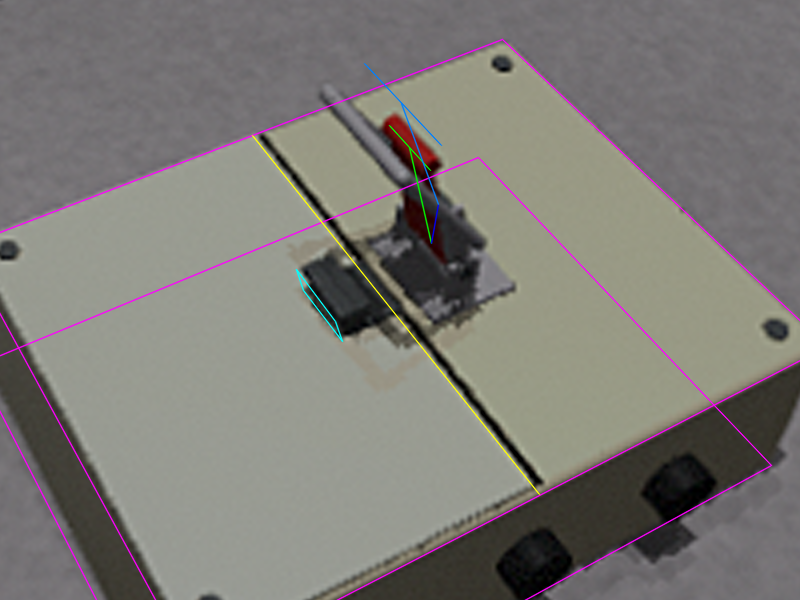

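View pics/ov_side.png

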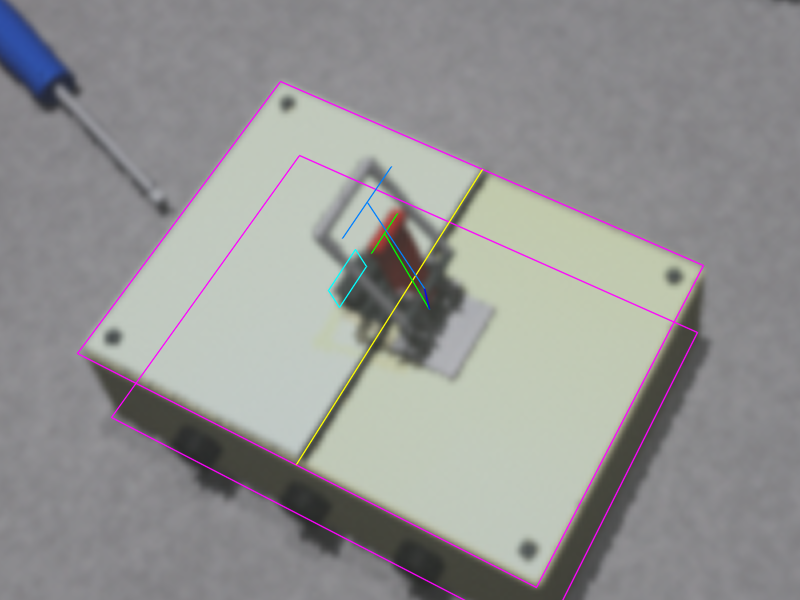

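```bash
python3 - <<'E'
from ov import *
d=pickle.load(open('d0.pkl','rb'))
p=[.562,.2229,np.radians(-8)]
def px(c,u,v): 
    u0,v0=dict(scene=(900,860),side=(448,800))[c]; return (np.array([u0+u,v0+v])+.5)/4-.5
def inplane(c,u):
    o,r=ray(d[c],u); n=np.array([-np.sin(p[2]),np.cos(p[2]),0]); q=np.array([p[0],p[1],0])
    w=o+r*((q-o)@n)/(r@n); e=np.array([np.cos(p[2]),np.sin(p[2]),0]); return np.array([(w-q)@e,w[2]])*1e3
for n,c,u in [('bar','side',(346,201)),('bar','scene',(365,130)),('tip','side',(388,228)),('tip','scene',(412,140))]:
    print(n,c,inplane(c,px(c,*u)))
print(lev(1.7),lev(1.8),lev(1.9))
for T,phi in[(1.8,.9),(1.9,.9),(1.8,1.0)]:
  for c,(u0,v0) in dict(scene=(900,860),side=(448,800)).items():
    im=overlay(d[c],p,T,phi); cv2.imwrite(f'pics/o2_{c}_{T}_{phi}.png',im[v0:v0+400,u0+200:u0+600])
E
cd pics; python3 -c "
import cv2,numpy as np
r=[np.hstack([cv2.imread(f'o2_{c}_{k}.png')[50:330,100:366] if 0 else cv2.imread(f'o2_{c}_{k}.png')[40:340,30:296] for k in('1.8_0.9','1.9_0.9','1.8_1.0')]) for c in('scene','side')]
cv2.imwrite('cmp.png',np.vstack(r))"
```

```text
bar side [ 14.65358837 155.96193237]
bar scene [ 15.74958225 158.07488424]
tip side [ -5.60167703 148.44492729]
tip scene [ -3.54550647 144.56395689]
([np.float64(-0.008560360089049694), 0, np.float64(0.14300118102906106)], [np.float64(-0.021582417776134684), 0, np.float64(0.10593730056907838)]) ([np.float64(-0.002926887984288166), 0, np.float64(0.14157435421216297)], [np.float64(-0.019584103443938152), 0, np.float64(0.10599567528378713)]) ([np.float64(0.0025359952288328525), 0, np.float64(0.13959224681841603)], [np.float64(-0.01758994461265267), 0, np.float64(0.10585425982075176)])
```

View pics/cmp.png

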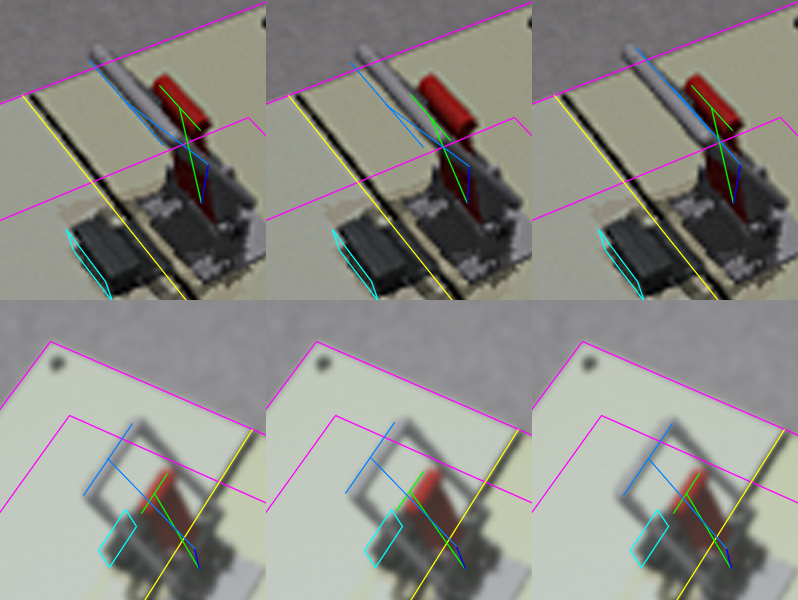

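```bash
cat >> h.py <<'E'
BP=[.562,.2229,np.radians(-8)]
def rel(s,pt,yawrot=False):
    """shift in tool axes to bring TCP to box-frame pt (m), plus rotvec deg aligning tool to x down, z = box y"""
    from scipy.spatial.transform import Rotation as Ro
    R=np.array(s['tcp_rot']); w=b2w(BP,pt)[0]
    a=BP[2]; X=np.array([0,0,-1.]);Z=np.array([-np.sin(a),np.cos(a),0]);Y=np.cross(Z,X)
    return (R.T@(w-np.array(s['position']))).round(4),np.degrees(Ro.from_matrix(R.T@np.c_[X,Y,Z]).as_rotvec()).round(2),w.round(4)
def inbox(s):
    v=np.array(s['position'])-np.r_[BP[:2],0];c,n=np.cos(BP[2]),np.sin(BP[2]); return np.array([c*v[0]+n*v[1],-n*v[0]+c*v[1],v[2]]).round(4)
E
python3 - <<'E'
from rig import *
from h import *
s=read_state(); print(rel(s,[.022,0,.200]),inbox(s))
d=pickle.load(open('d0.pkl','rb'))
for c,u in(('scene',(196,165)),('side',(272,140))):
    o,r=ray(d[c],u); print(o+r*(.07-o[2])/r[2])
E
```

```text
(array([ 0.0225, -0.517 , -0.2759]), array([-5.39,  0.  , -0.  ]), array([0.5838, 0.2198, 0.2   ])) [-0.4668  0.3233  0.2226]
[ 0.55443714 -0.15312898  0.07      ]
[ 0.56257886 -0.16009108  0.07      ]
```

play_rows:
  rows:
    - [[0.015,-0.517,-0.276,-5.4,0,0,0],[0.015,-0.517,-0.276,-5.4,0,0,0],[0.015,-0.517,-0.276,-5.4,0,0,0],[0.015,-0.517,-0.276,-5.4,0,0,0],[0.015,-0.517,-0.276,-5.4,0,0,0],[0.015,-0.517,-0.276,-5.4,0,0,0],[0.015,-0.517,-0.276,-5.4,0,0,0],[0.015,-0.517,-0.276,-5.4,0,0,0],[0.015,-0.517,-0.276,-5.4,0,0,0],[0.015,-0.517,-0.276,-5.4,0,0,0],[0.015,-0.517,-0.276,-5.4,0,0,0],[0.015,-0.517,-0.276,-5.4,0,0,0]]

```text
time_s: 2.25
position: [0.5864, 0.2172, 0.2076]
tcp_rot: [[0.002, -0.99, 0.141], [-0.0, 0.141, 0.99], [-1.0, -0.002, 0.0]]
force: [0.6, 1.2, 0.3]
opening: 0.03
```

```bash
cat > look.py <<'E'
from rig import *
from ov import *
import sys
n=sys.argv[1]; T=float(sys.argv[2]);phi=float(sys.argv[3])
s=read_state();print(s['time_s'],'box',inbox(s),'F',np.round(s['force'],1))
t=[]
for c,(u0,v0) in dict(scene=(1000,800),side=(550,800)).items():
    o=capture(c); im=overlay(o,BP,T,phi) if T>-1 else cv2.resize(o['pixels'][:,:,::-1],None,fx=4,fy=4,interpolation=cv2.INTER_CUBIC)
    q=(proj(o,[s['position']])[0]+.5)*4
    if T>-1: cv2.circle(im,tuple(map(int,q)),4,(0,0,255),1)
    t.append(im[v0:v0+600,u0:u0+400])
cv2.imwrite(f'pics/{n}.png',np.hstack(t))
E
python3 look.py a1 1.75 .95; python3 - <<'E'
from rig import *
from h import *
s=read_state(); print(rel(s,[.022,0,.17]),rel(s,[.03,0,.14]))
E
```

```text
2.25 box [ 0.0249 -0.0023  0.2076] F [0.6 1.2 0.3]
(array([0.0374, 0.0052, 0.0033]), array([-0.31, -0.02,  0.22]), array([0.5838, 0.2198, 0.17  ])) (array([ 0.0675, -0.0027,  0.0034]), array([-0.31, -0.02,  0.22]), array([0.5917, 0.2187, 0.14  ]))
```

View pics/a1.png

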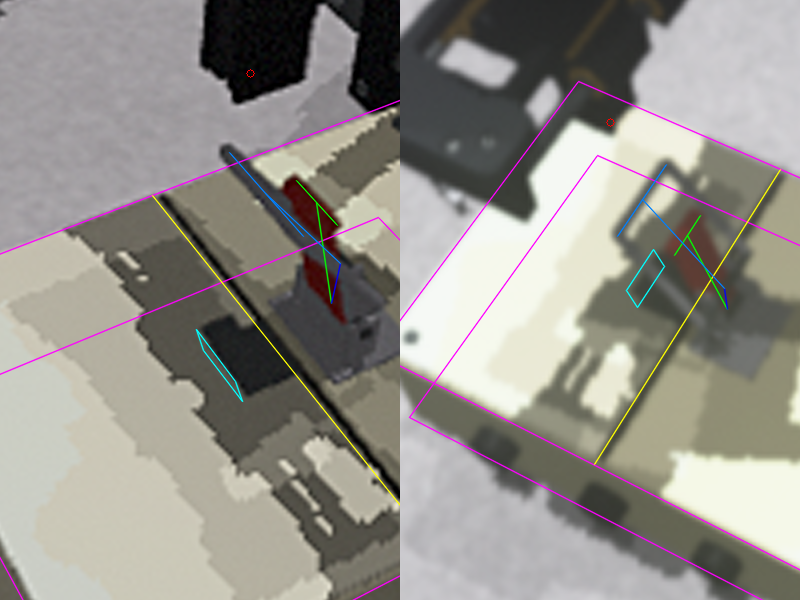

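```bash
python3 - <<'E'
from rig import *
from h import *
s=read_state();print(s['opening'],inbox(s))
for c,(a,b) in dict(scene=(200,100),side=(60,100)).items():
    o=capture(c); cv2.imwrite(f'pics/b_{c}.png',cv2.resize(o['pixels'][b:b+200,a:a+260,::-1],None,fx=3,fy=3))
E
```

```text
0.011508332367973896 [ 0.0271 -0.0033  0.2075]
```

View pics/b_scene.png

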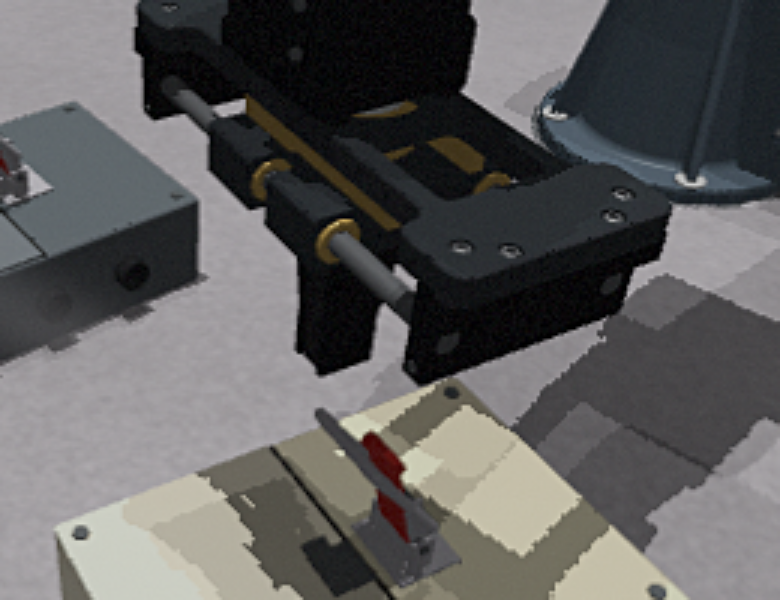

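View pics/b_side.png

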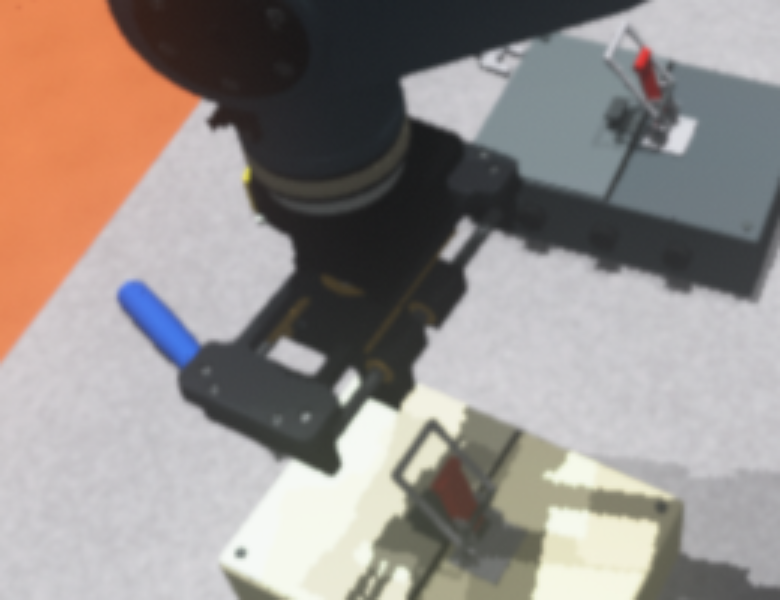

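The fingers are shut and hang about 50 mm above the crossbar. Now I'll press down while drifting toward +x.

play_rows:
  rows:
    - [[0.02,0.004,0.003,0,0,0,0],[0.04,0.004,0.003,0,0,0,0],[0.046,0.003,0.003,0,0,0,0],[0.052,0.002,0.003,0,0,0,0],[0.056,0.0,0.003,0,0,0,0],[0.06,-0.002,0.003,0,0,0,0],[0.064,-0.004,0.003,0,0,0,0],[0.068,-0.006,0.003,0,0,0,0],[0.072,-0.008,0.003,0,0,0,0],[0.072,-0.008,0.003,0,0,0,0]]

```text
time_s: 3.45
position: [0.5919, 0.2213, 0.1348]
tcp_rot: [[-0.001, -0.99, 0.139], [-0.0, 0.139, 0.99], [-1.0, 0.001, -0.0]]
force: [0.0, -0.3, -0.6]
opening: 0.008
```

```bash
python3 look.py a2 -2 .6
```

```text
3.45 box [0.0299 0.0026 0.1348] F [ 0.  -0.3 -0.6]
```

View pics/a2.png

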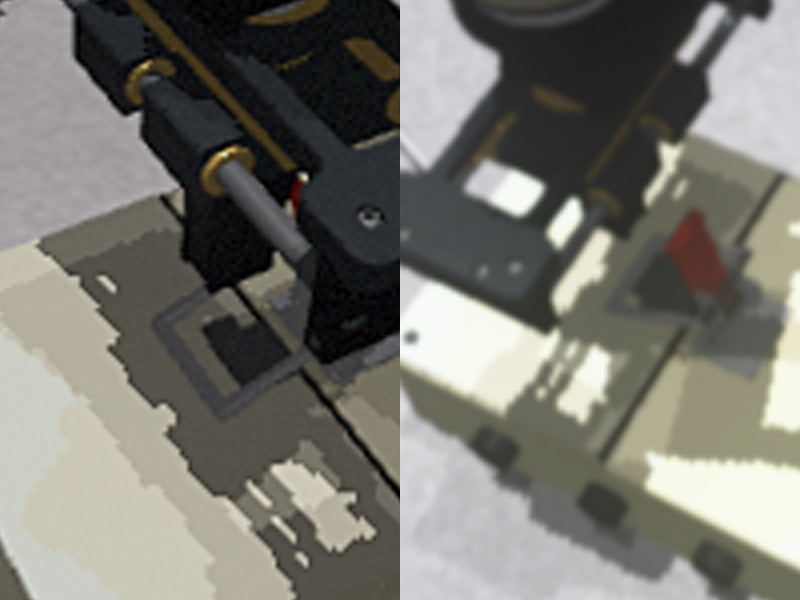

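The loop has dropped over the keeper: the frame surrounds the hook at about (230,350) in the scene crop, and the lever is still upright. Next I'll push the lever from its +x side.

play_rows:
  rows:
    - [[0.004,0.015,-0.003,0,0,0,0],[0.004,0.026,-0.003,0,0,0,0],[0.003,0.032,-0.003,0,0,0,0],[0.002,0.0386,-0.003,0,0,0,0],[0.002,0.045,-0.003,0,0,0,0],[0.003,0.05,-0.003,0,0,0,0],[0.003,0.05,-0.003,0,0,0,0]]

```text
time_s: 4.25
position: [0.5416, 0.2258, 0.1328]
tcp_rot: [[-0.0, -0.99, 0.139], [0.0, 0.139, 0.99], [-1.0, 0.0, 0.0]]
force: [0.1, 0.2, -0.4]
opening: 0.008
```

```bash
python3 look.py a3 -2 .6
```

```text
4.25 box [-2.060e-02  1.000e-04  1.328e-01] F [ 0.1  0.2 -0.4]
```

View pics/a3.png

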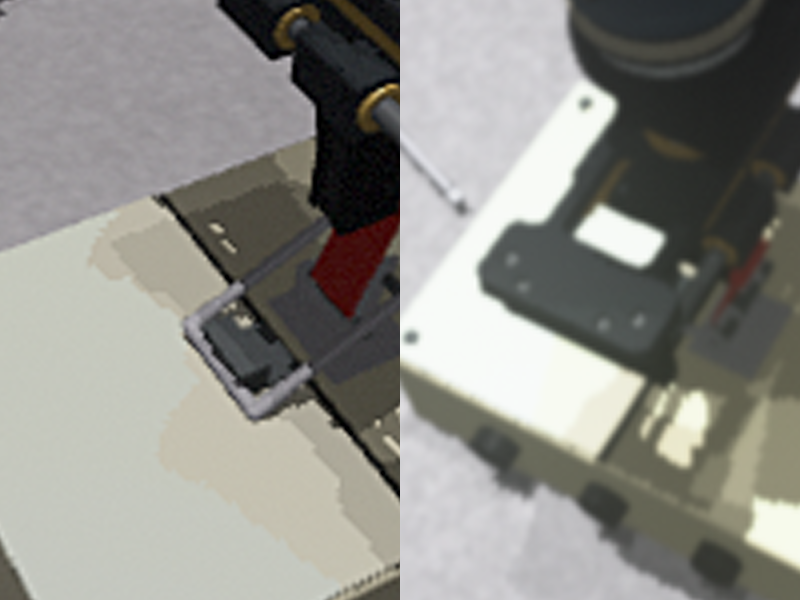

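The loop is hooked behind the keeper (scene crop 185–310, 290–415) and the lever is tilting to -x. I'll continue along the arc.

play_rows:
  rows:
    - [[0.002,0.006,0,0,0,0,0],[0.004,0.012,0,0,0,0,0],[0.007,0.017,0,0,0,0,0],[0.01,0.022,0,0,0,0,0],[0.0145,0.026,0,0,0,0,0],[0.019,0.03,0,0,0,0,0],[0.025,0.033,0,0,0,0,0],[0.031,0.036,0,0,0,0,0],[0.037,0.038,0,0,0,0,0],[0.0415,0.0387,0,0,0,0,0],[0.043,0.0387,0,0,0,0,0],[0.043,0.0387,0,0,0,0,0]]

```text
time_s: 5.55
position: [0.5021, 0.2307, 0.0911]
tcp_rot: [[-0.003, -0.99, 0.139], [-0.001, 0.139, 0.99], [-1.0, 0.003, -0.001]]
force: [-5.7, -1.7, 16.4]
opening: 0.008
```

```bash
python3 look.py a4 -2 .6
```

```text
5.55 box [-0.0605 -0.0006  0.0911] F [-5.7 -1.7 16.4]
```

View pics/a4.png

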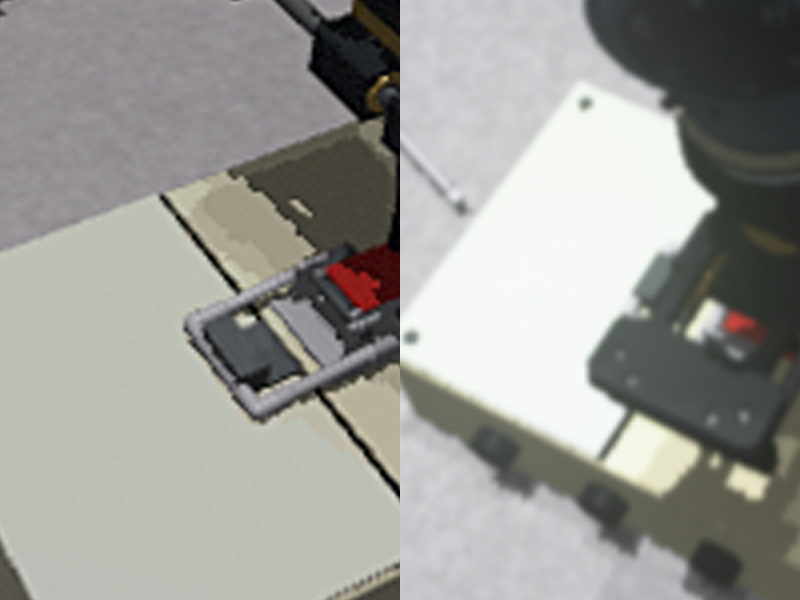

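The lever is flat under the finger (16 N pressing) and the loop is drawn up. Retreating straight up.

play_rows:
  rows:
    - [[-0.03,0.0387,0,0,0,0,0],[-0.08,0.0387,0,0,0,0,0],[-0.13,0.06,0.02,0,0,0,0],[-0.15,0.1,0.06,0,0,0,0],[-0.15,0.13,0.1,0,0,0,0],[-0.15,0.14,0.14,0,0,0,0],[-0.15,0.14,0.14,0,0,0,0],[-0.15,0.14,0.14,0,0,0,0]]

```text
time_s: 6.45
position: [0.3836, 0.39, 0.239]
tcp_rot: [[-0.001, -0.991, 0.136], [-0.001, 0.136, 0.991], [-1.0, 0.001, -0.001]]
force: [-0.0, -0.4, 0.1]
opening: 0.003
```

```bash
sed -i 's/u0:u0+400/u0-100:u0+300+(60)/; s/scene=(1000,800)/scene=(1130,800)/;s/side=(550,800)/side=(650,800)/' look.py; python3 look.py a5 0 -.2;python3 look.py a6 -2 .6; python3 - <<'E'
from rig import *
from h import *
d=pickle.load(open('d0.pkl','rb'))
for c in('scene','side'):
    o=capture(c); cv2.imwrite(f'pics/f_{c}.png',o['pixels'][:,:,::-1])
    for t in('grey_lever_tip','lever','crossbar'): print(c,t,[(round(x['p'],2),x['at']) for x in trace(c,t)])
E
```

```text
6.45 box [-0.1999  0.1406  0.239 ] F [-0.  -0.4  0.1]
6.55 box [-0.1989  0.1388  0.2388] F [ 0.6 -0.3  0.4]
scene grey_lever_tip [(0.6, [193.4, 138.9])]
scene lever [(0.64, [343.1, 270.9])]
scene crossbar [(0.44, [309.2, 292.4])]
side grey_lever_tip [(0.59, [272.9, 120.6])]
side lever [(0.59, [219.5, 281.9])]
side crossbar []
```

View pics/a5.png

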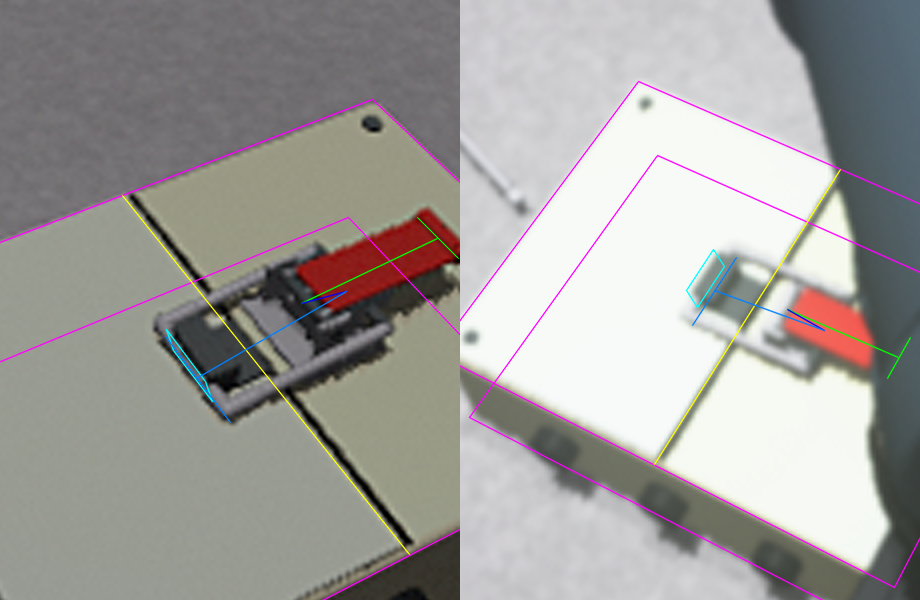

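View pics/a6.png

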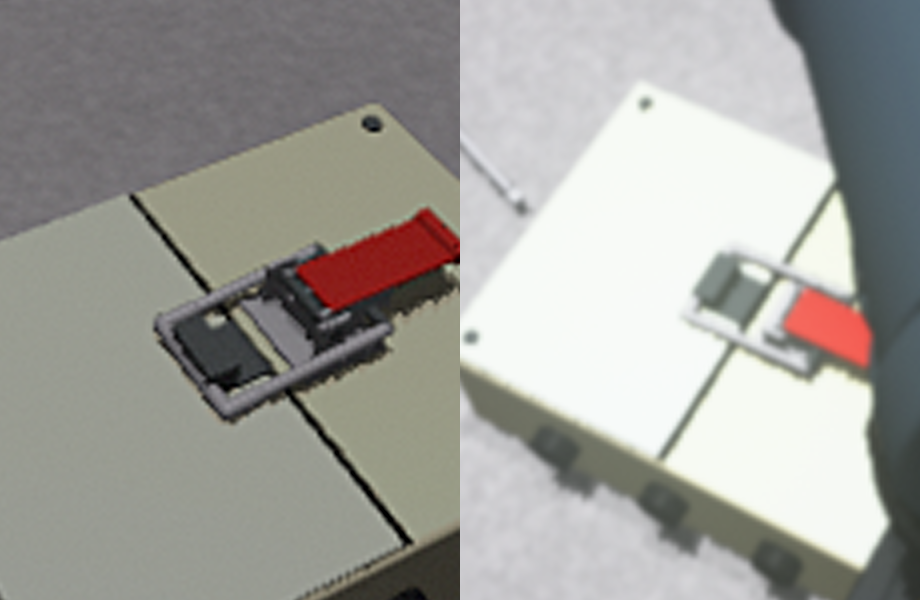

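View pics/f_scene.png

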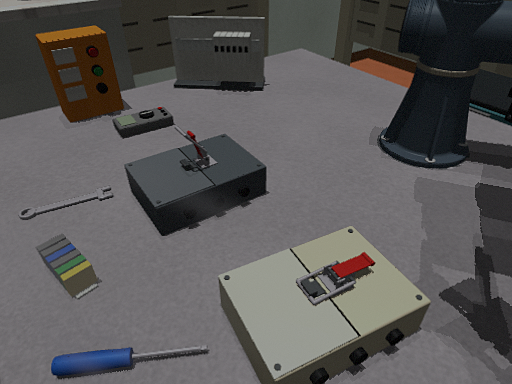

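```bash
python3 - <<'E'
from ov import *
o=dict(pickle.load(open('d0.pkl','rb'))['scene']); o['pixels']=cv2.imread('pics/f_scene.png')[:,:,::-1]
t=[]
for T in(0,.1,None):
    im=overlay(o,BP,T or 0,-.15,8) if T is not None else cv2.resize(o['pixels'][:,:,::-1],None,fx=8,fy=8,interpolation=cv2.INTER_CUBIC)
    t.append(im[1960:2460,2620:3020] if 0 else im[1960:2400,2380:3040])
a=np.hstack(t); cv2.imwrite('pics/tip.png',np.vstack([t[0],t[1]])[:, :])
E
```

```text
(no output)
```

View pics/tip.png

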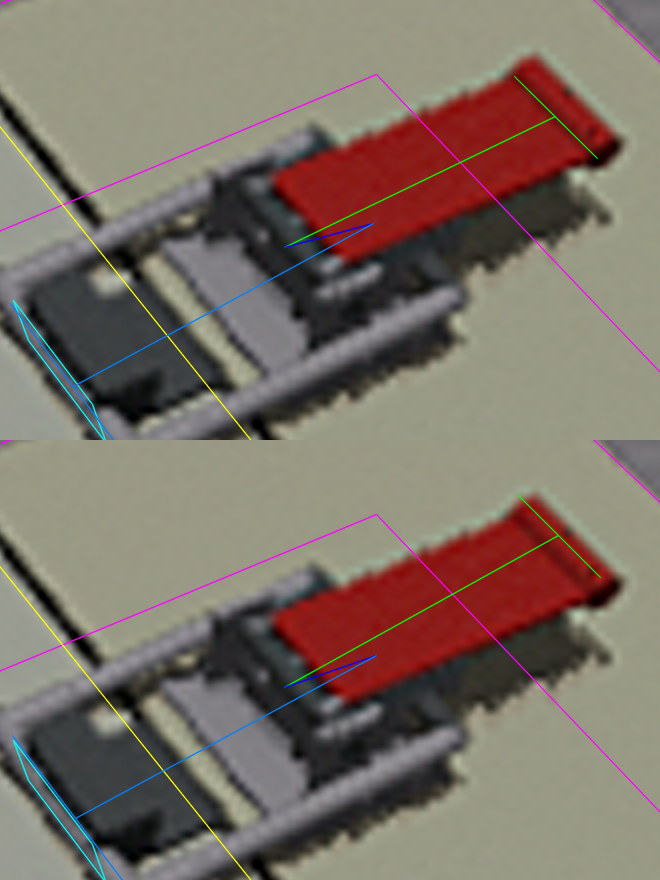

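```bash
python3 -c "
from rig import *
print(read_state()['force'],hand_in())"
```

```text
the job is handed in; nothing more can be done
[ 0.23532828  0.61729644 -0.87490167] None
```

I fastened the cream enclosure's latch and handed the job in at about 7 s of the 37 s allowed. No verdict is reported.

**What I did**
- I found the cream box by fitting its outline in the scene and side pictures.
- With the fingers shut, I pressed the crossbar down and toward +x until the loop fell over the keeper, with the lever still upright. A picture confirmed it.
- I then pushed the lever over along its arc from the +x side, pressed it flat with about 16 N, and backed the arm well clear.

**Last checks**
- **Lever:** it stayed flat after I let go. In the scene picture its edges rise no more steeply than the model line for T = 0. The fingertip also stopped at z = 91 mm, which is the height of the flat lever's top face.
- **Loop:** it is drawn tight around the keeper.
- **Arm:** it touches nothing, and the measured force is about zero.
- **Grey latch:** it still stands open and the arm never came near it.

**Where checks disagreed or failed**
- The box model sits about 2 px (2–3 mm) off the seam and lever in the scene picture.
- The network did not report the crossbar in the last side picture.
- Its marks on the grey lever moved 3 to 11 px between the first and last pictures. I put this down to its own scatter, because the grey latch looks unchanged in the scene picture.

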